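# Switch the dead circuit back on behind the push-latch cover

## Task

One circuit of the bench power box is dead. Press the cover so that it springs open by itself, push the one toggle that is off over to on like its two neighbours, then push the cover down and press it until it latches shut again, and leave it. Work with the fingertips only: do not hook or lift the cover from inside, leave the other two toggles on, and do not shift the things standing round the box.

Things in the scene. Friction and masses are not known exactly. Their poses are not given: they have to be found in the camera images.
- power_box: grey bench power box fixed to the bench, 150 mm deep (its x) x 170 wide (y) x 78 high; three socket outlets on its front stand out 11 mm more. Origin: centre of its underside; +x from front (robot side) to back, z up. Its top is filled by a hinged cover over a well: x -64 to +46, y -62 to +62 mm, white floor plate at z 46 mm from x -36 to the back, breaker faces at z 50 mm, latch in the pocket before it
- cover (a joint): flush grey cover of the box, 120 mm wide, 4 thick, from 3 to 108 mm before its hinge line. Rad: 0 = latched, top at z 78 mm, level with the rim; grows as it swings up and back; 1.95 = fully open, leaning back past upright. Push-push latch: from 0, press it down past -0.054 and let go: it swings open within 2 s. From open, press it down past -0.035 and let go: it stays latched at 0. Stop at -0.065
- cover_press (a point): where to press: middle of four small thumb ribs on the cover's outer face, 94 mm from the hinge line, on the centre line; moves with the cover. From flush to the stop it sinks 6 mm, against a spring of about 3 N here; a press that ends short of the latch's point changes nothing, so press to the stop. The spring pushes the cover open over its whole swing (about 0.26 N m shut, 0.13 N m open)
- cover_hinge (a point): centre of the cover's hinge line, at x +46, y 0, z 76 mm in the box's frame; the line runs along the box's y, at the back of the well. The fully open cover's free edge stands 40 mm behind this line and 100 mm above it; to shut it, push it from behind toward the box's front, then down
- toggle_a (a joint): toggle A: black bar 23 mm wide (along the box's y), 6 thick, 17 high, on a white two-pole breaker. Rad: 0 = off (leans 0.5 rad to the box's front, -x), 1.0 = on (leans 0.5 rad to the hinge, +x). Turns about a pin along y at x +2, z 50 mm of the box. Snaps over centre at 0.5; about 3 N at the tip. The three sit 36 mm apart at y -36, 0, +36 mm; which sits where varies
- toggle_b (a joint): toggle B, same make and same joint values as toggle A; its place in the row varies
- toggle_c (a joint): toggle C, same make and same joint values as toggle A; its place in the row varies
- toggle_a_tip (a point): top end of toggle A's bar, in the middle of its width, about 65 mm above the bench; moves with the bar
- toggle_b_tip (a point): top end of toggle B's bar, in the middle of its width, about 65 mm above the bench; moves with the bar
- toggle_c_tip (a point): top end of toggle C's bar, in the middle of its width, about 65 mm above the bench; moves with the bar
- masking_tape: roll of masking tape lying flat, 96 mm across, 25 mm high; loose bystander, origin at the centre of its underside
- gauge_block: wooden gauge block, 25 x 60 x 25 mm; loose bystander, origin at the centre of its underside
- rubber_kidney: red-brown rubber kidney, 35 x 90 x 8 mm; loose bystander, origin at the centre of its underside
- glaze_jar: clear glaze jar with a red lid, 64 mm across, 97 mm high; loose bystander, origin at the centre of its underside

How it is judged:
By the outcome, as a careful person would: the job done as asked, in the order asked, and still so for the second after the job is handed in, with the robot touching nothing.
It also fails if it takes over 48 s, if anything falls off the work surface, if the arm or the gripper's body presses on something with over 40 N, if the wrist force passes 120 N, or if a joint passes its speed limit or range.

## Robot

A 6-joint arm with a two-finger parallel gripper is mounted at the origin on a cart in front of the work surface, level with it; the furniture and walls round the work are solid. World frame = base frame: x ahead of the robot, y to its left, z up, the work surface at z = 0. Lengths are in mm, angles in degrees, forces in N, time in s.
With the tool pointing down it reaches from about 300 to 850 mm from the base axis. Payload 4.2 kg.
Tool frame: the origin (TCP) lies between the finger pads; the fingertips stand 22 mm ahead of it and the grasp point (between the pads) lies 3 mm ahead of it (env.finger_overhang is the distance from the TCP to the fingertips, in mm); z points along the fingers, y is the line along which they close (so a half turn about z gives the same grasp; the last joint's range is limited). The gripper opens to 91 mm and grips with 3 to 60 N. Pads are 32 mm wide; open, the fingers measure 118 mm over their backs; the gripper's body (76 mm by 178 mm) begins 60 mm behind the grasp point.
Start: joints at [-68.067, 18.312, 89.639, -0, 72.044, -1.146], TCP at [225.401, -528.994, 235.976] pointing down, gripper open.
Joint ranges: [-177.97, 177.97], [-48.28, 115.42], [12.27, 149.76], [-77.06, 257.06], [2.81, 150.46], [-146.56, 146.56]. Speed limits (degrees/s): [147.25, 147.25, 180, 180, 180, 180].

## Interface

Orientations are given as [roll, pitch, yaw] about the fixed x, y, z axes, in that order (R = Rz(yaw) Ry(pitch) Rx(roll)).
In Python, from workcell import state, cams, ticket, look_for, outline_of, env gives the robot as it stands.
- The arm moves only by the tool servo_tool, never from a script. Its argument "steps" is a list of rows, each a list of 3 entries, a list of its own where there are three numbers: the closure in counts, from 0 (fully open) to 255 (shut), then the shift along the tool's x, y, z in mm, then the turn, a rotation vector about the tool's x, y, z in rad. A call has exactly 10 rows; each row shifts and turns the commanded pose from where the row before left it, along the tool's axes as they then stand; what a row does not reach is not made up. A row lasts 1/10 s, in which the tool goes at most 50 mm and 8.59 degrees, less where a joint would pass 70% of its speed; a pose out of reach is approached as far as the arm can. A call with a gripper value outside its range is refused whole. The fingers move at their own pace and stop on an object; "squeeze" is the grip in N (left out, the last holds). Time passes only in rows, so rows that do not move let the fingers close, or fill a call up. It gives the time, the measured TCP pose, the force, the opening and the grip force at its end, in the units of the state.
- state(): the state, without advancing time (a new reading comes with each control period).
- cams.grab_frame(name): name is "side" or "top" or "wrist"; returns a dict with "color" (384x512x3 uint8, red, green, blue), "z_map" (384x512 float32, mm along the optical axis (not along the pixel's ray), 0 where there is no reading), "fovy" (degrees; the focal length in pixels is half the picture's height over the tangent of half this angle, whatever the lens; pixels are square), "cx", "cy" (the principal point, pixels), "k1" (the pictures are not rectified: a ray, as slopes to the right and down, at radius r is drawn at 1 + k1 r^2 times it, then the intrinsics apply), "eye" and "rotation" of the camera in the world; the wrist camera has in their place "tool_from_camera" (4x4, takes a point from camera to tool coordinates, whose origin is the TCP and whose axes are the flange's). Camera axes: x right, y up, looking along -z (the intrinsics and any distortion apply to the point x, -y, -z); pixel columns grow to the right and rows downward; lengths in mm; the calibration is good to about 2 mm. A picture is of the moment at which its call begins: read the wrist's pose just before it.
- ticket.job_done(): hands the job in; it is judged then, once.
Trained networks look in a picture, given as the dict that the camera call returned (one of the last four; its "shot" number tells which), for a name from the list of things; names that differ only in an ending like _2 or _b are one class to them, and where a whole thing is asked for, a point or a joint stands for the part that bears it (a point fixed in the world has none). Each returns a list of dicts, best first, with "confidence" (0 to 1); they miss things now and then, are a little off and sometimes report something else, mostly with a low value. They report only what shows in the picture. A call takes as long as a camera call.
- look_for(picture, thing): "at" ([column, row] in pixels, amid what is visible of it).
- outline_of(picture, thing): "pixels" (384x512 bool, what is visible of it) and "at" ([column, row] in pixels, amid what is visible of it).
The state is a dict: "time_s": time; "qpos": joint angles; "qvel": joint speeds; "effort": joint torques, N m; "ee_pos": TCP position; "ee_rot": TCP orientation; "force": force on the tool from outside, world axes, zero at the start; "torque": the same for the moment, N m; "gripper_width": finger opening in mm; "gripper_force": force on a finger pad.
Only numpy, scipy, OpenCV 4.12 (cv2) and the standard library are available. Lean on these libraries where they do the work, as an engineer would, in place of code of your own. Each camera call takes 0.05 s, during which the arm holds its last target. There are 200 camera calls.

## Working session

There is one attempt and no reset: what is moved stays moved. The work goes in short steps, Python scripts to look and compute and a tool call to move; the robot and the scene stay as the last step left them, time stands still between calls to the robot, and variables do not carry over. Pictures are saved under pics/ and viewed, at most 10 in all, crops included, and the job is handed in when it is done.

Besides the shell and the picture viewer there is one more tool, called after "Emit:" as name([rows], argument=value, ...), one row to a line, values as JSON. servo_tool: Moves the arm, as the interface text tells. Its arguments: {"type":"object","properties":{"steps":{"type":"array","items":{"type":"array"}},"squeeze":{"type":"number"}},"required":["steps"]}

```bash
mkdir -p pics
cat > h.py <<'E'
import numpy as np, cv2
from scipy.spatial.transform import Rotation as R
from workcell import state, cams, ticket, look_for, outline_of, env
def cam_pose(p,st=None):
    if "eye" in p: return np.array(p["rotation"]).reshape(3,3),np.array(p["eye"])
    T=np.array(p["tool_from_camera"]); Rt=R.from_euler('xyz',st["ee_rot"],degrees=True).as_matrix()
    return Rt@T[:3,:3], Rt@T[:3,3]+np.array(st["ee_pos"])
def K(p):
    f=p["color"].shape[0]/2/np.tan(np.radians(p["fovy"])/2)
    return np.array([[f,0,p["cx"]],[0,f,p["cy"]],[0,0,1]]),np.array([p["k1"],0,0,0,0.])
def slopes(p,uv):
    k,d=K(p); n=(np.array(uv,float).reshape(-1,2)-[k[0,2],k[1,2]])/k[0,0]
    s=n.copy()
    for _ in range(20): s=n/(1+p["k1"]*(s**2).sum(1,keepdims=True))
    return s
def world(p,uv,st=None,z=None):
    """pixel->world using depth, or plane z"""
    Rc,e=cam_pose(p,st); s=slopes(p,uv); d=np.c_[s[:,0],-s[:,1],-np.ones(len(s))]@Rc.T
    if z is None:
        u=np.round(np.array(uv).reshape(-1,2)).astype(int); t=p["z_map"][u[:,1],u[:,0]]
    else: t=(z-e[2])/d[:,2]
    return e+d*np.asarray(t)[:,None]
def cloud(p,st=None):
    v,u=np.nonzero(p["z_map"]>0); uv=np.c_[u,v]; return uv,world(p,uv,st)
def proj(p,X,st=None):
    Rc,e=cam_pose(p,st); c=(np.array(X).reshape(-1,3)-e)@Rc; s=np.c_[c[:,0],-c[:,1]]/-c[:,2:]
    k,_=K(p); s=s*(1+p["k1"]*(s**2).sum(1,keepdims=True)); return s*k[0,0]+[k[0,2],k[1,2]]
def save(p,name): cv2.imwrite("pics/"+name,p["color"][:,:,::-1])
E
python3 - <<'E'
from h import *
s=state(); print(s["ee_pos"],s["ee_rot"],s["time_s"],s["gripper_width"],env.finger_overhang)
ims=[]
for n in("top","side"):
    p=cams.grab_frame(n); ims.append(p["color"]); print(n,p["eye"],p["fovy"],p["k1"])
    for t in("power_box","cover","cover_press","cover_hinge","masking_tape","gauge_block","rubber_kidney","glaze_jar"):
        for o in look_for(p,t)[:1]:
            print(t,np.round(o["at"]),round(o["confidence"],2),np.round(world(p,o["at"]),0))
    if n=="top":
        uv,X=cloud(p); m=(abs(X[:,2]-78)<6)
        o=outline_of(p,"power_box")[0]["pixels"]
        m&=o[uv[:,1],uv[:,0]]; Y=X[m]
        print(len(Y),np.median(Y[:,2]),cv2.minAreaRect(Y[:,:2].astype(np.float32)))
        np.save("top.npy",X[m])
cv2.imwrite("pics/a.png",cv2.resize(np.vstack(ims),(448*1,672*1))[:,:,::-1][:600] if 0 else cv2.resize(np.hstack(ims),(800,300))[:,:,::-1])
E
```

```text
[ 225.20967465 -528.55825658  235.15273658] [-1.79902160e+02 -1.36715023e-03  2.30775181e+01] 0.0 91.27211887855356 22.0
top [ 390.17552373  289.03792367 1185.33591965] 43.286825592276244 -0.1365646277410602Traceback (most recent call last):
  File "<stdin>", line 8, in <module>
  File "h.py", line 18, in world
    Rc,e=cam_pose(p,st); s=slopes(p,uv); d=np.c_[s[:,0],-s[:,1],-np.ones(len(s))]@Rc.T
         ~~~~~~~~^^^^^^
  File "h.py", line 5, in cam_pose
    if "eye" in p: return np.array(p["rotation"]).reshape(3,3),np.array(p["eye"])
                          ~~~~~~~~~~~~~~~~~~~~~~~~~~~~~~~^^^^^
ValueError: cannot reshape array of size 3 into shape (3,3)
```

```bash
sed -i 's/return np.array(p\["rotation"\]).reshape(3,3),/return R.from_euler("xyz",p["rotation"],degrees=True).as_matrix(),/' h.py
python3 - <<'E'
from h import *
ims=[]
for n in("top","side"):
    p=cams.grab_frame(n); ims.append(p["color"]); print(n,p["eye"],p["rotation"],p["fovy"],p["k1"])
    for t in("power_box","cover","cover_press","cover_hinge","masking_tape","gauge_block","rubber_kidney","glaze_jar"):
        for o in look_for(p,t)[:1]:
            print(t,np.round(o["at"]),round(o["confidence"],2),np.round(world(p,o["at"]),0))
    if n=="top":
        uv,X=cloud(p); m=(abs(X[:,2]-78)<8)
        o=outline_of(p,"power_box")[0]["pixels"].astype(np.uint8)
        o=cv2.dilate(o,np.ones((5,5)))>0
        m&=o[uv[:,1],uv[:,0]]; Y=X[m]
        print(len(Y),np.median(Y[:,2]),cv2.minAreaRect(Y[:,:2].astype(np.float32)))
cv2.imwrite("pics/a.png",cv2.resize(np.hstack(ims),(800,300))[:,:,::-1])
E
```

```text
top [ 390.17552373  289.03792367 1185.33591965] [  9.66384897  -0.35986662 -90.72166835] 43.286825592276244 -0.1365646277410602
power_box [275. 200.] 0.67 [[543. 237.  77.]]
cover [275. 205.] 0.8 [[532. 237.  75.]]
cover_press [276. 201.] 0.97 [[541. 234.  78.]]
cover_hinge [279. 201.] 0.78 [[540. 229.  77.]]
masking_tape [167. 224.] 0.58 [[495. 500.   1.]]
gauge_block [352. 232.] 0.56 [[469.  49.  26.]]
rubber_kidney [197. 150.] 0.93 [[681. 427.   9.]]
glaze_jar [320. 134.] 0.57 [[694. 129.  94.]]
4585 77.28236535643305 ((542.6215209960938, 235.10101318359375), (150.89205932617188, 170.2661895751953), 13.259438514709473)
side [ 308.70623483 -403.05548167  697.47991483] [ 49.13812833  -0.28234338 -20.33500621] 49.09124022599307 -0.14733660322557565
power_box [255. 219.] 0.84 [[530. 195.  77.]]
cover [252. 212.] 0.63 [[533. 218.  76.]]
cover_press [253. 209.] 0.93 [[536. 226.  77.]]
cover_hinge [253. 214.] 0.9 [[532. 212.  77.]]
masking_tape [212. 164.] 0.87 [[522. 512.  -0.]]
gauge_block [252. 303.] 0.73 [[465.  33.  22.]]
rubber_kidney [281. 174.] 0.61 [[680. 401.   3.]]
glaze_jar [342. 221.] 0.86 [[688. 107.  98.]]
```

View pics/a.png

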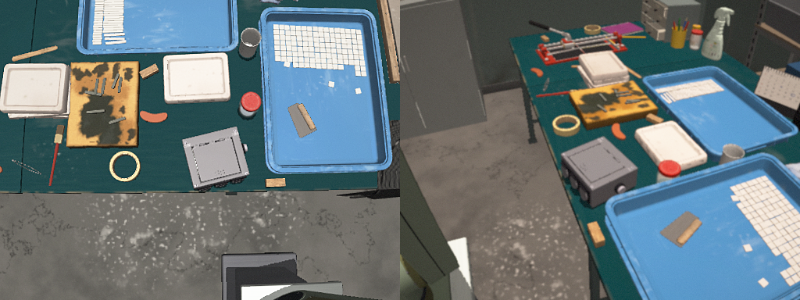

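Emit:
servo_tool([
  [255,[33.9,-36.6,0],[0,0,0]],
  [255,[33.9,-36.6,0],[0,0,0]],
  [255,[33.9,-36.6,0],[0,0,0]],
  [255,[33.9,-36.6,0],[0,0,0]],
  [255,[33.9,-36.6,0],[0,0,0]],
  [255,[33.9,-36.6,0],[0,0,0]],
  [255,[33.9,-36.6,0],[0,0,0]],
  [255,[33.9,-36.6,0],[0,0,0]],
  [255,[33.9,-36.6,0],[0,0,0]],
  [255,[33.9,-36.6,0],[0,0,0]],
], squeeze=20)

```text
time_s: 2.05
ee_pos: [394.1, -57.4, 236.4]
ee_rot: [179.9, -0.1, 23.1]
force: [1.2, 0.4, 0.5]
gripper_width: 14.1
gripper_force: 0.0
```

Emit:
servo_tool([
  [255,[33.9,-36.6,0],[0,0,0]],
  [255,[33.9,-36.6,0],[0,0,0]],
  [255,[33.9,-36.6,0],[0,0,0]],
  [255,[33.9,-36.6,0],[0,0,0]],
  [255,[33.9,-36.6,0],[0,0,0]],
  [255,[33.9,-36.6,0],[0,0,0]],
  [255,[0,0,0],[0,0,0.08]],
  [255,[0,0,0],[0,0,0.091]],
  [255,[0,0,0],[0,0,0]],
  [255,[0,0,0],[0,0,0]],
])

```text
time_s: 3.05
ee_pos: [494.8, 222.3, 235.9]
ee_rot: [180.0, 0.0, 13.4]
force: [-0.9, -0.0, -0.6]
gripper_width: 0.5
gripper_force: 0.0
```

Run:
```python
from h import *
s=state(); p=cams.grab_frame("wrist"); print(s["ee_pos"],s["ee_rot"],s["qpos"],s["force"],s["gripper_width"],p["fovy"]); print(np.round(p["tool_from_camera"],2))
save(p,"w1.png")
for t in("power_box","cover","cover_press","cover_hinge"):
    for o in look_for(p,t)[:1]: print(t,np.round(o["at"]),round(o["confidence"],2),np.round(world(p,o["at"],s),1))
```

```text
[494.76512342 222.25465493 235.91101954] [1.79995034e+02 5.31838111e-03 1.33794705e+01] [ 2.29776324e+01  1.53796545e+01  9.38796187e+01 -4.24702188e-03
  7.07467987e+01  9.95995624e+01] [-0.86135494 -0.04816487 -0.64767991] 0.5491465923015666 61.73993830670502
[[  -0.      0.97    0.25   70.45]
 [   1.      0.     -0.      0.26]
 [  -0.      0.25   -0.97 -148.26]
 [   0.      0.      0.      1.  ]]
power_box [246. 128.] 0.83 [[545.4 237.4  77.3]]
cover [249. 140.] 0.91 [[534.5 232.   78.3]]
cover_press [248. 143.] 0.84 [[532.  232.3  77.2]]
cover_hinge [245. 127.] 0.62 [[545.4 238.4  76.4]]
```

View pics/w1.png

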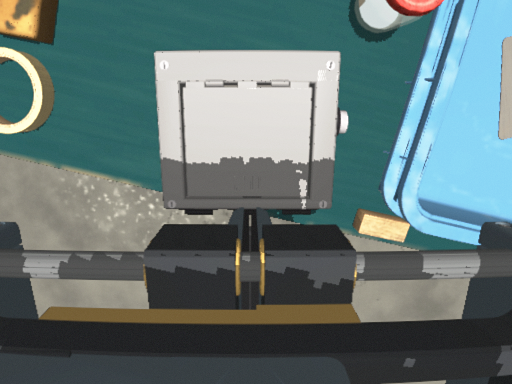

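Run:
```python
from h import *
s=state(); p=cams.grab_frame("wrist")
uv,X=cloud(p,s); m=(abs(X[:,2]-78)<5)&(uv[:,1]<215)&(uv[:,1]>45)&(uv[:,0]>150)&(uv[:,0]<350)&(np.hypot(X[:,0]-543,X[:,1]-235)<118)
Y=X[m]; print(len(Y),np.median(Y[:,2]),cv2.minAreaRect(Y[:,:2].astype(np.float32)))
c=np.array([543,235.]);a=np.radians(13.26);ex=np.array([np.cos(a),np.sin(a)]);ey=np.array([-ex[1],ex[0]])
for n,q in dict(ribs=(248,183),hinge=(248,84),lb=(182,84),rb=(312,84),lf=(182,200),rf=(312,200)).items():
    w=world(p,q,s,78)[0]; d=w[:2]-c; print(n,np.round(w,1),np.round([d@ex,d@ey],1))
g=p["color"].astype(float)[150:215,150:350]; cv2.imwrite("pics/w2.png",cv2.resize(np.clip(g*2.2,0,255).astype(np.uint8),(800,260))[:,:,::-1])
```

```text
27410 77.42707913633208 ((540.8140869140625, 235.5099639892578), (149.78114318847656, 170.9702911376953), 13.450959205627441)
ribs [494.1 223.1  78. ] [-50.3  -0.3]
hinge [584.5 244.4  78. ] [42.6 -0.4]
lb [570.9 303.3  78. ] [42.9 60.1]
rb [598.2 187.4  78. ] [ 42.8 -59. ]
lf [462.1 283.1  78. ] [-67.7  65.4]
rf [491.8 157.2  78. ] [-67.6 -64. ]
```

View pics/w2.png

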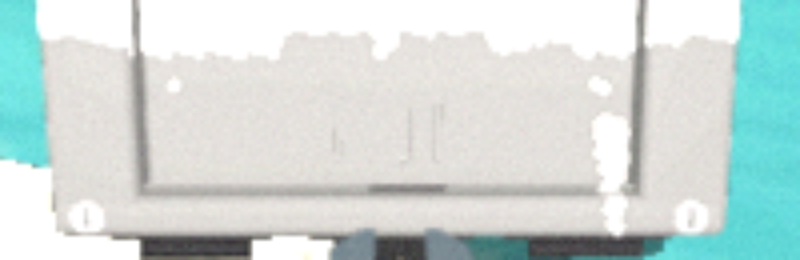

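Emit:
servo_tool([
  [255,[3.4,-1.9,40],[0,0,0]],
  [255,[0,0,45],[0,0,0]],
  [255,[0,0,45],[0,0,0]],
  [255,[0,0,2],[0,0,0]],
  [255,[0,0,2],[0,0,0]],
  [255,[0,0,2],[0,0,0]],
  [255,[0,0,2],[0,0,0]],
  [255,[0,0,2],[0,0,0]],
  [255,[0,0,1.5],[0,0,0]],
  [255,[0,0,0],[0,0,0]],
])

```text
time_s: 4.35
ee_pos: [498.6, 225.3, 95.3]
ee_rot: [-180.0, -0.2, 13.3]
force: [0.9, 0.7, 4.6]
gripper_width: 0.8
gripper_force: 2.2
```

Emit:
servo_tool([
  [255,[0,0,1],[0,0,0]],
  [255,[0,0,1],[0,0,0]],
  [255,[0,0,1],[0,0,0]],
  [255,[0,0,0],[0,0,0]],
  [255,[0,0,0],[0,0,0]],
  [255,[0,0,0],[0,0,0]],
  [255,[0,0,0],[0,0,0]],
  [255,[0,0,0],[0,0,0]],
  [255,[0,0,0],[0,0,0]],
  [255,[0,0,0],[0,0,0]],
])

```text
time_s: 5.35
ee_pos: [498.7, 225.4, 94.8]
ee_rot: [-180.0, -0.2, 13.3]
force: [-3.9, -1.5, 21.2]
gripper_width: 0.4
gripper_force: 10.7
```

Emit:
servo_tool([
  [255,[-10,0,-30],[0,0,0]],
  [255,[-35,0,-30],[0,0,0]],
  [255,[-35,0,-30],[0,0,0]],
  [255,[-25,0,-20],[0,0,0]],
  [255,[0,0,0],[0,0,0]],
  [255,[0,0,0],[0,0,0]],
  [255,[0,0,0],[0,0,0]],
  [255,[0,0,0],[0,0,0]],
  [255,[0,0,0],[0,0,0]],
  [255,[0,0,0],[0,0,0]],
])

```text
time_s: 6.35
ee_pos: [395.7, 200.9, 200.7]
ee_rot: [180.0, 0.1, 13.3]
force: [-0.1, -0.0, -0.8]
gripper_width: 0.1
gripper_force: 0.0
```

Run:
```python
from h import *
s=state(); p=cams.grab_frame("wrist"); print(s["ee_pos"],s["ee_rot"],s["force"],s["time_s"])
save(p,"w3.png")
C=np.array([541.5,235.3,0]);B=R.from_euler('z',13.4,degrees=True).as_matrix()
for t in("toggle_a","toggle_b","toggle_c","toggle_a_tip"):
    for o in look_for(p,t)[:4]: print(t,np.round(o["at"]),round(o["confidence"],2),np.round((world(p,o["at"],s)-C)@B,1))
uv,X=cloud(p,s); b=(X-C)@B
for y in(-36,0,36):
    m=(abs(b[:,1]-y)<8)&(abs(b[:,0]-2)<25)&(b[:,2]>58)&(b[:,2]<72); print(y,m.sum(),np.round(b[m].mean(0),1) if m.any() else None)
m=(b[:,2]>90)&(abs(b[:,1])<60)&(b[:,0]>30)&(b[:,0]<120); print(m.sum(), np.round(np.percentile(b[m],[2,50,98],axis=0),0) if m.any() else 0)
```

```text
[395.73587213 200.86561739 200.73936237] [1.79977792e+02 7.67052158e-02 1.32719705e+01] [-0.0655617  -0.01650396 -0.80454433] 6.35
toggle_a [251.  14.] 0.75 [[-4.4 -1.8 66.7]]
toggle_a [290.  11.] 0.69 [[  1.  -34.1  56.4]]
toggle_a [207.  13.] 0.6 [[-0.  35.5 54.9]]
toggle_b [251.  14.] 0.75 [[-4.4 -1.8 66.7]]
toggle_b [290.  11.] 0.69 [[  1.  -34.1  56.4]]
toggle_b [207.  13.] 0.6 [[-0.  35.5 54.9]]
toggle_c [251.  14.] 0.75 [[-4.4 -1.8 66.7]]
toggle_c [290.  11.] 0.69 [[  1.  -34.1  56.4]]
toggle_c [207.  13.] 0.6 [[-0.  35.5 54.9]]
toggle_a_tip [249.  13.] 0.87 [[-1.4  0.4 60.2]]
-36 172 [  4.7 -35.7  62.9]
0 216 [-6.6 -0.  64.5]
36 181 [ 4.7 36.  62.7]
0 0
```

View pics/w3.png

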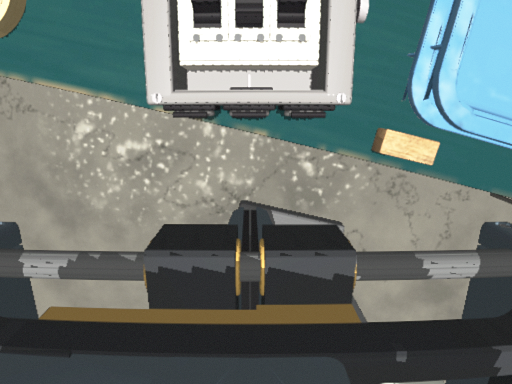

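Emit:
servo_tool([
  [255,[39,0,10],[0,0,0]],
  [255,[39,0,10],[0,0,0]],
  [255,[39,0,10],[0,0,0]],
  [255,[0,0,45],[0,0,0]],
  [255,[0,0,46],[0,0,0]],
  [255,[0,0,0],[0,0,0]],
  [255,[4,0,0],[0,0,0]],
  [255,[4,0,0],[0,0,0]],
  [255,[4,0,0],[0,0,0]],
  [255,[4,0,0],[0,0,0]],
])

```text
time_s: 7.6
ee_pos: [525.0, 231.6, 83.0]
ee_rot: [-180.0, -0.1, 13.3]
force: [-4.1, -1.1, 4.5]
gripper_width: 0.2
gripper_force: 2.5
```

Emit:
servo_tool([
  [255,[2,0,0],[0,0,0]],
  [255,[2,0,0],[0,0,0]],
  [255,[2,0,0],[0,0,0]],
  [255,[2,0,0],[0,0,0]],
  [255,[0,0,0],[0,0,0]],
  [255,[0,0,0],[0,0,0]],
  [255,[0,0,0],[0,0,0]],
  [255,[0,0,0],[0,0,0]],
  [255,[0,0,0],[0,0,0]],
  [255,[0,0,0],[0,0,0]],
])

```text
time_s: 8.6
ee_pos: [529.6, 232.7, 82.1]
ee_rot: [-180.0, 0.4, 13.3]
force: [-12.8, -2.1, 14.8]
gripper_width: 0.6
gripper_force: 8.9
```

Run:
```python
from h import *
s=state(); p=cams.grab_frame("wrist"); print(s["ee_pos"],s["ee_rot"],s["force"],s["time_s"])
C=np.array([541.5,235.3,0]);B=R.from_euler('z',13.4,degrees=True).as_matrix()
print((np.array(s["ee_pos"])-C)@B)
q=cams.grab_frame("top"); save(p,"w4.png")
uv=proj(q,C+[0,0,80])[0].astype(int); g=q["color"][uv[1]-60:uv[1]+60,uv[0]-80:uv[0]+80]
cv2.imwrite("pics/w4.png",np.hstack([cv2.resize(p["color"],(400,300)),cv2.resize(g,(400,300))])[:,:,::-1])
```

```text
[529.62187511 232.6648885   82.06930666] [-179.99722597    0.3653943    13.26327989] [-12.84129643  -2.06248857  14.78780057] 8.6
[-12.16543494   0.18935764  82.06930666]
```

View pics/w4.png

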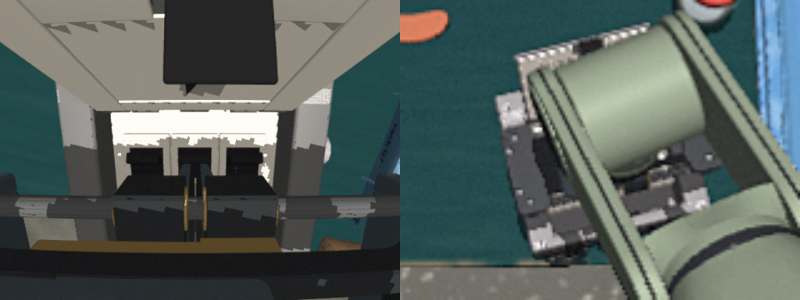

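Emit:
servo_tool([
  [255,[-12,0,0],[0,0,0]],
  [255,[-15,0,-20],[0,0,0]],
  [255,[-10,0,-48],[0,0,0]],
  [255,[-10,0,-48],[0,0,0]],
  [255,[-10,0,-48],[0,0,0]],
  [255,[-10,0,-48],[0,0,0]],
  [255,[0,0,0],[0,0,0]],
  [255,[0,0,0],[0,0,0]],
  [255,[0,0,0],[0,0,0]],
  [255,[0,0,0],[0,0,0]],
])

```text
time_s: 9.7
ee_pos: [467.2, 217.7, 290.6]
ee_rot: [180.0, 0.2, 13.3]
force: [-0.6, 0.9, 0.4]
gripper_width: 0.1
gripper_force: 0.0
```

Run:
```python
from h import *
s=state(); p=cams.grab_frame("wrist"); print(s["ee_pos"],s["ee_rot"],s["force"],s["time_s"])
save(p,"w5.png")
C=np.array([541.5,235.3,0]);B=R.from_euler('z',13.4,degrees=True).as_matrix()
print((np.array(s["ee_pos"])-C)@B)
uv,X=cloud(p,s); b=(X-C)@B
for y in(-36,0,36):
    m=(abs(b[:,1]-y)<8)&(abs(b[:,0]-2)<25)&(b[:,2]>58)&(b[:,2]<72); print(y,m.sum(),np.round(b[m].mean(0),1) if m.any() else None)
m=(b[:,2]>90)&(abs(b[:,1])<60)&(b[:,0]>30)&(b[:,0]<120); print(m.sum(), np.round(np.percentile(b[m],[2,50,98],axis=0),0) if m.any() else 0)
j=look_for(p,"glaze_jar"); print([np.round((world(p,o["at"],s)-C)@B) for o in j])
```

```text
[467.19461378 217.66151626 290.57653257] [1.79957218e+02 1.79293455e-01 1.32801230e+01] [-0.63224486  0.85409845  0.44829114] 9.7
[-7.63701690e+01  6.18259674e-02  2.90576533e+02]
-36 144 [  7.6 -36.   64.1]
0 135 [ 7.  -0.1 64.2]
36 136 [ 7.1 35.8 64. ]
7415 [[ 48. -56.  92.]
 [ 64.  -0. 135.]
 [ 77.  57. 186.]]
[]
```

View pics/w5.png

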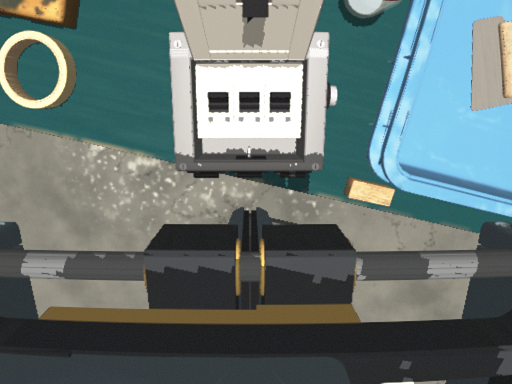

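Emit:
servo_tool([
  [255,[41,0,0],[0,0,0]],
  [255,[41,0,0],[0,0,0]],
  [255,[41,0,0],[0,0,0]],
  [255,[41,0,0],[0,0,0]],
  [255,[42,0,0],[0,0,0]],
  [255,[0,0,39],[0,0,0]],
  [255,[0,0,40],[0,0,0]],
  [255,[0,0,40],[0,0,0]],
  [255,[0,0,0],[0,0,0]],
  [255,[0,0,0],[0,0,0]],
])

```text
time_s: 10.8
ee_pos: [668.1, 265.2, 172.9]
ee_rot: [180.0, 0.1, 13.3]
force: [0.3, -0.5, 0.4]
gripper_width: 0.7
gripper_force: 0.0
```

Emit:
servo_tool([
  [255,[-16,0,0],[0,0,0]],
  [255,[-16,0,0],[0,0,0]],
  [255,[-16,0,0],[0,0,0]],
  [255,[-16,0,0],[0,0,0]],
  [255,[-11,0,0],[0,0,0]],
  [255,[-11,0,1],[0,0,0]],
  [255,[-10,0,1],[0,0,0]],
  [255,[-11,0,1],[0,0,0]],
  [255,[-10,0,5],[0,0,0]],
  [255,[-10,0,5],[0,0,0]],
])

```text
time_s: 11.8
ee_pos: [544.2, 236.0, 160.1]
ee_rot: [180.0, -0.1, 13.3]
force: [4.3, 0.2, 0.6]
gripper_width: 0.2
gripper_force: 1.7
```

Emit:
servo_tool([
  [255,[-7,0,9],[0,0,0]],
  [255,[-7,0,9],[0,0,0]],
  [255,[-4.5,0,10],[0,0,0]],
  [255,[-4.5,0,10],[0,0,0]],
  [255,[-1.5,0,7.5],[0,0,0]],
  [255,[-1.5,0,7.5],[0,0,0]],
  [255,[-5,0,1],[0,0,0]],
  [255,[-5,0,1],[0,0,0]],
  [255,[-5,0,1],[0,0,0]],
  [255,[0,0,0],[0,0,0]],
])

```text
time_s: 12.8
ee_pos: [503.6, 226.3, 104.5]
ee_rot: [180.0, 0.1, 13.3]
force: [-0.2, 0.3, 3.5]
gripper_width: 0.5
gripper_force: 1.4
```

Emit:
servo_tool([
  [255,[-2,0,2],[0,0,0]],
  [255,[-2,0,2],[0,0,0]],
  [255,[0,0,2],[0,0,0]],
  [255,[0,0,2],[0,0,0]],
  [255,[0,0,2],[0,0,0]],
  [255,[0,0,1.5],[0,0,0]],
  [255,[0,0,1],[0,0,0]],
  [255,[0,0,0],[0,0,0]],
  [255,[0,0,0],[0,0,0]],
  [255,[0,0,0],[0,0,0]],
])

```text
time_s: 13.8
ee_pos: [500.6, 225.7, 95.0]
ee_rot: [-180.0, -0.1, 13.3]
force: [-6.0, -1.9, 24.1]
gripper_width: 0.9
gripper_force: 11.9
```

At the stop; now release straight up.

Emit:
servo_tool([
  [255,[0,0,-3],[0,0,0]],
  [255,[0,0,-5],[0,0,0]],
  [255,[0,0,-10],[0,0,0]],
  [255,[-20,0,-30],[0,0,0]],
  [255,[-20,0,-40],[0,0,0]],
  [255,[-20,0,-40],[0,0,0]],
  [255,[0,0,-40],[0,0,0]],
  [255,[0,0,-30],[0,0,0]],
  [255,[0,0,0],[0,0,0]],
  [255,[0,0,0],[0,0,0]],
])

```text
time_s: 14.8
ee_pos: [441.6, 211.6, 289.7]
ee_rot: [180.0, 0.1, 13.3]
force: [0.1, 0.2, -0.4]
gripper_width: 0.6
gripper_force: 0.0
```

Emit:
servo_tool([
  [255,[0,0,0],[0,0,0]],
  [255,[0,0,0],[0,0,0]],
  [255,[0,0,0],[0,0,0]],
  [255,[0,0,0],[0,0,0]],
  [255,[0,0,0],[0,0,0]],
  [255,[0,0,0],[0,0,0]],
  [255,[0,0,0],[0,0,0]],
  [255,[0,0,0],[0,0,0]],
  [255,[0,0,0],[0,0,0]],
  [255,[0,0,0],[0,0,0]],
])

```text
time_s: 15.8
ee_pos: [442.2, 211.9, 290.0]
ee_rot: [180.0, -0.0, 13.3]
force: [0.7, -0.0, -1.0]
gripper_width: 0.4
gripper_force: 0.0
```

Run:
```python
from h import *
s=state(); p=cams.grab_frame("wrist"); print(s["ee_pos"],s["force"],s["time_s"])
save(p,"w6.png")
C=np.array([541.5,235.3,0]);B=R.from_euler('z',13.4,degrees=True).as_matrix()
uv,X=cloud(p,s); b=(X-C)@B
for x in(-50,-20,10,35):
    m=(abs(b[:,1])<50)&(abs(b[:,0]-x)<5); print(x,m.sum(),np.median(b[m,2]))
```

```text
[442.23284902 211.90197056 289.95743447] [ 0.70658783 -0.0439922  -0.97782648] 15.8
-50 848 77.34779709344642
-20 906 77.50582999538562
10 916 77.48135795687938
35 944 77.50196060685627
```

View pics/w6.png

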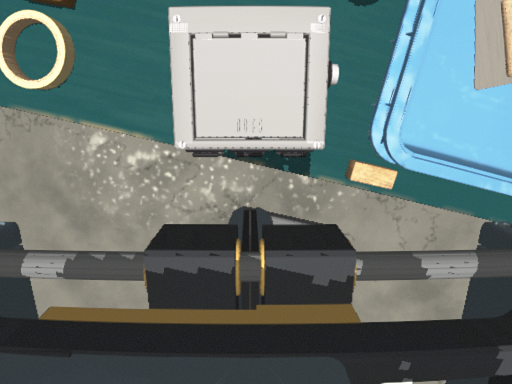

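The cover is flush and latched (ribs at 249,126), and the tape and gauge block are undisturbed.

```bash
python3 -c "
from workcell import ticket; print(ticket.job_done())"
```

```text
the job is handed in; nothing more can be done
None
```

The job is handed in at about 16 s: the cover sprang open when pressed, the middle toggle is now on like its two neighbours, the cover is latched flush again, and the tape and gauge block are where they were (I did not re-check the jar and rubber kidney).

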